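# Probe the spacer sleeves and post the blind one into the reject box

## Robot

A 7-joint arm with a two-finger parallel gripper is mounted at the origin on a cart in front of the work surface, level with it; the furniture and walls round the work are solid. World frame = base frame: x ahead of the robot, y to its left, z up, the work surface at z = 0. Lengths are in m, angles in degrees, forces in N, time in s.
With the tool pointing down it reaches from about 0.425 to 0.875 m from the base axis. Payload 4.7 kg.
Tool frame: the origin (TCP) lies at the centre of the arm's flange, where the gripper is bolted on; the fingertips stand 182 mm ahead of it and the grasp point (between the pads) lies 164 mm ahead of it; z points along the fingers, x is the direction in which the jaws open and shut, and the axes are right-handed (so a half turn about z gives the same grasp; the last joint's range is limited). The gripper opens to 87 mm and grips with 3 to 60 N. Pads are 19 mm wide; open, the fingers measure 117 mm over their backs; the gripper's body (75 mm by 190 mm) begins 51 mm behind the grasp point.
Start: joints at [76.667, 18.392, -4.016, 83.108, 1.295, 78.541, -3.26], TCP at [0.159, -0.63, 0.405] pointing down, gripper open.
Joint ranges: [-163.93, 163.93], [-17.29, 119.83], [-79.2, 71.16], [3.27, 140.29], [-89.18, 269.18], [5.43, 117.66], [-154.24, 154.24]. Speed limits (degrees/s): [147.25, 147.25, 180, 180, 180, 180, 180].

## Interface

Orientations are given as [roll, pitch, yaw] about the fixed x, y, z axes, in that order (R = Rz(yaw) Ry(pitch) Rx(roll)).
In Python, from cell import env gives the robot as it stands. The module is installed in compiled form; this text tells all that it offers.
- The arm moves only by the tool carry_out, never from a script. Its argument "increments" is a list of rows, each a list of 5 numbers: the shift along the world's x, y, z in m, then the turn about the world's z in degrees, then the gripper's target within -1 to 1 (shut at 1, half-way at 0, fully open at -1). In form: [[dx, dy, dz, spin, jaw], ...]. A call has 1 to 20 rows; each row is the pose to reach, as a shift and turn from the pose commanded when the call began; what a row does not reach only later rows make up. A row lasts 1/10 s, in which the tool goes at most 50 mm and 8.59 degrees, less where a joint would pass 70% of its speed; a pose out of reach is approached as far as the arm can. A call with a gripper value outside its range is refused whole. The fingers move at their own pace and stop on an object; "grip_force" is the grip in N (left out, the last holds). Time passes only in rows, so rows that repeat a pose let the fingers close. It gives the time, the measured TCP pose, the force and the opening at its end, in the units of the state.
- env.get_obs(): the state, without advancing time (a new reading comes with each control period).
- env.read_camera(name): name is "scene" or "top"; returns (picture, depth): 480x640x3 uint8, red, green, blue; 480x640 float32, m along the optical axis (not along the pixel's ray), 0 where there is no reading.
- env.get_calibration(name): a dict with "K" (3x3 intrinsics, pixels), "k1" (the pictures are not rectified: a ray, as slopes to the right and down, at radius r is drawn at 1 + k1 r^2 times it, then the intrinsics apply), "camera_from_world" (4x4, takes a point from world to camera coordinates). Camera axes: x right, y down, z forward; pixel columns grow to the right and rows downward; lengths in m; the calibration is good to about 2 mm. A picture is of the moment at which its call begins. get_calibration takes no time and is no camera call.
- env.sign_off(): hands the job in, once; it reports no verdict.
The state is a dict: "time_s": time; "qpos": joint angles; "joint_velocities": joint speeds; "effort": joint torques, N m; "tool_pos": TCP position; "tool_rot": TCP orientation; "force": force on the tool from outside, world axes, zero at the start; "wrist_torque": the same for the moment, N m; "grip_width": finger opening in m.
Only numpy, scipy, OpenCV 4.12 (cv2) and the standard library are available. Lean on these libraries where they do the work, as an engineer would, in place of code of your own. Each camera call takes 0.05 s, during which the arm holds its last target.

## Task

Check the three spacer sleeves in the rack from left to right by pushing the probe pin down each bore as far as it goes (through bores let its shoulder come home on the sleeve, blind ones stop it short), then hang the pin back in its holder. Push any blind sleeve down through the spring flap of the reject box and let go of it inside, keeping your fingers on the flap on the way out so that it closes gently instead of slamming. Good sleeves stay standing in their nests, and everything else on the bench stays put.

Things in the scene. Friction and masses are not known exactly. Their poses are not given: they have to be found in the camera images.
- rack: Flat inspection rack fixed to the bench: aluminium plate 84 x 282 mm, 16 mm high, with three round nests (52 mm wide, 8 mm deep, 95 mm apart) in a row along its y. Origin: centre of its underside; +y points to the robot's left (turned up to 0.25 rad), z up. The top of a sleeve in a nest is 88 mm above the bench.
- nest_left (a point): Centre of the floor of the left nest (as the robot sees it, +y end), 8 mm above the bench.
- nest_middle (a point): Centre of the floor of the middle nest, 8 mm above the bench.
- nest_right (a point): Centre of the floor of the right nest (-y end), 8 mm above the bench.
- sleeve_a: Plain steel spacer sleeve standing in one of the nests; a, b and c look alike and may stand in any nest. 48 mm in diameter, 80 mm tall, 0.5 to 0.8 kg, 22 mm bore on its axis, open at the top. A good one is drilled right through; in a blind one the bore stops 48 mm below the top. Nothing marks which is which. Origin: centre of its underside; z up along the bore.
- sleeve_b: Plain steel spacer sleeve standing in one of the nests; a, b and c look alike and may stand in any nest. 48 mm in diameter, 80 mm tall, 0.5 to 0.8 kg, 22 mm bore on its axis, open at the top. A good one is drilled right through; in a blind one the bore stops 48 mm below the top. Nothing marks which is which. Origin: centre of its underside; z up along the bore.
- sleeve_c: Plain steel spacer sleeve standing in one of the nests; a, b and c look alike and may stand in any nest. 48 mm in diameter, 80 mm tall, 0.5 to 0.8 kg, 22 mm bore on its axis, open at the top. A good one is drilled right through; in a blind one the bore stops 48 mm below the top. Nothing marks which is which. Origin: centre of its underside; z up along the bore.
- probe_pin: Probe pin, upright in its holder: steel shank 13 mm thick, 74 mm long; above it a 37 mm flange (the shoulder), 6 mm thick; above that a black ribbed round handle 26 mm thick, 66 mm long. 0.16 kg. Origin: on the axis at the flange's underside, z up to the handle. In a through bore the flange lands on the sleeve; in a blind one the tip stops 48 mm down, flange 26 mm clear.
- pin_tip (a point): Tip of the probe pin's shank, on its axis.
- pin_stand: The pin's holder, fixed to the bench: dark steel tube 40 mm in diameter on a 74 mm square foot, 88 mm high, bored 22 mm from the top down. The pin hangs in it by its flange, which rests on the tube's top. Origin: centre of its underside.
- stand_top (a point): Centre of the mouth of the pin holder, 88 mm above the bench.
- reject_box: Locked grey sheet-steel reject box fixed to the bench, 172 mm (its x) x 200 mm (its y) x 182 mm high. In its top is a mouth 116 mm (x) x 152 mm (y), closed by a flap. Inner floor 9 mm above the bench. Origin: centre of its underside; +x points away from the robot (turned by up to 0.25 rad), z up.
- mouth (a point): Centre of the mouth in the top of the reject box, 182 mm above the bench.
- flap (a joint): Angle in rad of the steel flap that fills the mouth: 0 closed, level; grows as its free edge swings down into the box, up to 1.45. Hinged along the mouth's far edge (box +x, 56 mm from the mouth's centre, axis along box y), 111 mm long. A light spring (1 to 2 N at the free edge) always shuts it: let go, it snaps to at over 5 rad/s; above 3 rad/s in its last 0.3 rad is a slam.
- caliper: Bystander: vernier caliper lying flat, 66 x 225 x 10 mm, at the back; origin at the centre of its underside.
- grease: Bystander: flat round tin, 70 mm in diameter, 31 mm high, near the front edge; origin at the centre of its underside.
Mind the look-alikes: they are no part of the job. What is shaped like the sleeve_b but orange is not meant.

How it is judged (in metres and radians):
On the way, in this order (a step that is already met when the one before it is completed fails the run):
1. the pin is pushed as far as it goes down the bore of the sleeve in the left nest (((horizontal distance between sleeve_a and nest_left below 0.012 m and horizontal distance between pin_tip and nest_left below 0.014 m and z of pin_tip in the frame of sleeve_a between -0.01 and 0.014 m) or (horizontal distance between sleeve_b and nest_left below 0.012 m and horizontal distance between pin_tip and nest_left below 0.014 m and z of pin_tip in the frame of sleeve_b between -0.01 and 0.039 m) or (horizontal distance between sleeve_c and nest_left below 0.012 m and horizontal distance between pin_tip and nest_left below 0.014 m and z of pin_tip in the frame of sleeve_c between -0.01 and 0.014 m))), for 0.1 s.
2. the pin is pushed as far as it goes down the bore of the sleeve in the middle nest (((horizontal distance between sleeve_a and nest_middle below 0.012 m and horizontal distance between pin_tip and nest_middle below 0.014 m and z of pin_tip in the frame of sleeve_a between -0.01 and 0.014 m) or (horizontal distance between sleeve_b and nest_middle below 0.012 m and horizontal distance between pin_tip and nest_middle below 0.014 m and z of pin_tip in the frame of sleeve_b between -0.01 and 0.039 m) or (horizontal distance between sleeve_c and nest_middle below 0.012 m and horizontal distance between pin_tip and nest_middle below 0.014 m and z of pin_tip in the frame of sleeve_c between -0.01 and 0.014 m))), for 0.1 s.
3. the pin is pushed as far as it goes down the bore of the sleeve in the right nest (((horizontal distance between sleeve_a and nest_right below 0.012 m and horizontal distance between pin_tip and nest_right below 0.014 m and z of pin_tip in the frame of sleeve_a between -0.01 and 0.014 m) or (horizontal distance between sleeve_b and nest_right below 0.012 m and horizontal distance between pin_tip and nest_right below 0.014 m and z of pin_tip in the frame of sleeve_b between -0.01 and 0.039 m) or (horizontal distance between sleeve_c and nest_right below 0.012 m and horizontal distance between pin_tip and nest_right below 0.014 m and z of pin_tip in the frame of sleeve_c between -0.01 and 0.014 m))), for 0.1 s.
4. the blind sleeve is in the mouth of the reject box with the flap pushed down (x of sleeve_b in the frame of reject_box between -0.085 and 0.085 m and y of sleeve_b in the frame of reject_box between -0.1 and 0.1 m and z of sleeve_b in the frame of mouth below -0.02 m and value of joint flap above 0.4 rad), for 0.1 s.
At the end, for the whole second after the job is handed in: Both through-drilled sleeves stand upright in their nests (moved under 12 mm); the blind sleeve lies at rest in the reject box, underside centre under 100 mm up; the flap is closed (under 0.06 rad); the pin hangs upright in its holder, flange within 8 mm of its top (distance of each of sleeve_a, sleeve_c from where it was at the start of the episode below 0.012 m and angle between each of sleeve_a, sleeve_c's own z axis and vertical below 0.1 rad and x of sleeve_b in the frame of reject_box between -0.085 and 0.085 m and y of sleeve_b in the frame of reject_box between -0.1 and 0.1 m and z of sleeve_b in the frame of reject_box below 0.1 m and linear speed of each of sleeve_b, probe_pin below 0.03 m/s and value of joint flap below 0.06 rad and horizontal distance between probe_pin and stand_top below 0.01 m and horizontal distance between pin_tip and stand_top below 0.014 m and z of probe_pin in the frame of stand_top between -0.006 and 0.008 m); the robot touches nothing.
It fails at once if the flap slams: it is closing faster than 3 rad/s in its last 0.3 rad (value of joint flap below 0.3 rad and velocity of joint flap below -3 rad/s).
It fails at once if a good sleeve is taken out of its nest or tipped over (distance of any of sleeve_a, sleeve_c from where it was at the start of the episode above 0.05 m or angle between any of sleeve_a, sleeve_c's own z axis and vertical above 0.5 rad).
It fails at once if the caliper or the tin is moved by more than 30 mm (distance of any of caliper, grease from where it was at the start of the episode above 0.03 m).
It also fails if it takes over 72 s, if anything falls off the work surface, if the arm or the gripper's body presses on something with over 40 N, if the wrist force passes 120 N, or if a joint passes its speed limit or range.

## Working session

There is one attempt and no reset: what is moved stays moved. The work goes in short steps, Python scripts to look and compute and a tool call to move; the robot and the scene stay as the last step left them, time stands still between calls to the robot, and variables do not carry over. Pictures are saved under pics/ and viewed, and the job is handed in when it is done.

Besides the shell and the picture viewer there is one more tool, called after "Emit:" as a command line: name --pt "numbers of a row" for each row, then --argument value for the rest. carry_out: Moves the arm, as the interface text tells. Its arguments: {"type":"object","properties":{"increments":{"type":"array"},"grip_force":{"type":"number"}},"required":["increments"]}

```bash
mkdir -p pics
cat > h.py <<'E'
import numpy as np, cv2
from cell import env
def grab(n,tag):
    p,d=env.read_camera(n); cv2.imwrite(f'pics/{tag}.png',p[:,:,::-1]); np.save(f'pics/{tag}.npy',d); return p,d
def cal(n):
    c=env.get_calibration(n); return np.array(c['K']),float(c['k1']),np.array(c['camera_from_world'])
def ray(n,u,v):
    K,k1,T=cal(n)
    return cv2.undistortPoints(np.array([[[u,v]]],float),K,np.array([k1,0,0,0,0.]))[0,0]
def atz(n,u,v,z):
    K,k1,T=cal(n); s=ray(n,u,v); W=np.linalg.inv(T); o=W[:3,3]; r=W[:3,:3]@np.array([s[0],s[1],1]); t=(z-o[2])/r[2]; return o+t*r
def atd(n,u,v,d):
    K,k1,T=cal(n); s=ray(n,u,v); return (np.linalg.inv(T)@np.array([s[0]*d,s[1]*d,d,1]))[:3]
def proj(n,P):
    K,k1,T=cal(n); P=np.atleast_2d(P); 
    return cv2.projectPoints(P.astype(float),cv2.Rodrigues(T[:3,:3])[0],T[:3,3],K,np.array([k1,0,0,0,0.]))[0][:,0]
E
python3 - <<'E'
from h import *
np.set_printoptions(precision=4,suppress=True)
for n in('scene','top'):
    grab(n,n+'0'); K,k,T=cal(n); print(n,K.tolist(),k,np.linalg.inv(T))
print(env.get_obs())
E
```

```text
scene [[541.5782969712544, 0.0, 327.83381760860874], [0.0, 541.5782969712544, 233.50868539178083], [0.0, 0.0, 1.0]] 0.017893260377084903 [[-0.7991 -0.3314  0.5016 -0.0348]
 [-0.6012  0.4475 -0.6621  0.7124]
 [-0.0051 -0.8306 -0.5568  0.7444]
 [ 0.      0.      0.      1.    ]]
top [[622.7515173107374, 0.0, 320.60440589284934], [0.0, 622.7515173107374, 245.84876462050627], [0.0, 0.0, 1.0]] -0.16987456301371034 [[-0.0052 -0.9982  0.0602  0.4642]
 [-1.      0.0054  0.004  -0.0282]
 [-0.0043 -0.0602 -0.9982  1.341 ]
 [ 0.      0.      0.      1.    ]]
{'time_s': 0.1, 'qpos': array([76.6686, 18.4357, -4.017 , 83.1691,  1.2952, 78.5408, -3.2602]), 'joint_velocities': array([ 0.0815, -0.0106,  0.0588, -0.186 , -0.016 , -0.0432,  0.0183]), 'effort': array([  0.0001, -49.2571,  -0.4057, -31.3398,  -0.0642,   0.0395,
         0.    ]), 'tool_pos': array([ 0.1587, -0.6301,  0.4038]), 'tool_rot': array([179.9947,   0.1003, -75.8577]), 'force': array([ 0.688 ,  0.9544, -0.2154]), 'wrist_torque': array([-0.0297, -0.0615, -0.0547]), 'grip_width': 0.08706485508201248}
```

View pics/top0.png

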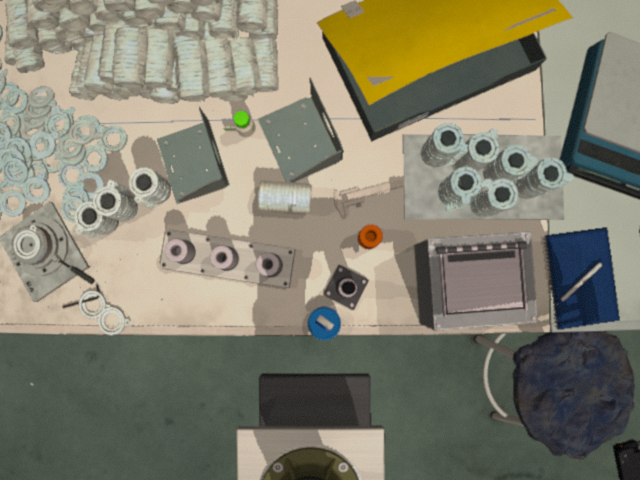

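View pics/scene0.png

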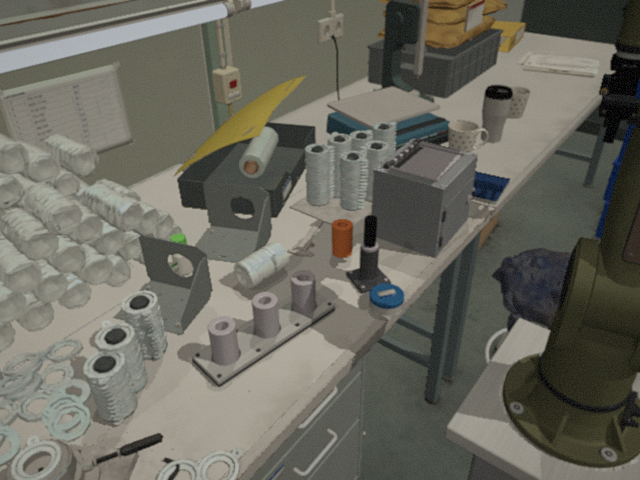

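Top view: the rack with three plain grey sleeves sits at (180,250), (224,257) and (268,264). The pin in its holder is at (347,288) and the reject box at (482,280). The orange look-alike is at (370,236), the tin at (324,323) and the caliper at about (365,193).

Run:
```python
from h import *
a=cv2.imread('pics/top0.png'); s=cv2.imread('pics/scene0.png')
cv2.imwrite('pics/c1.png',cv2.resize(a[215:345,150:370],None,fx=3.6,fy=3.6,interpolation=cv2.INTER_CUBIC))
cv2.imwrite('pics/c2.png',cv2.resize(a[220:340,400:560],None,fx=5,fy=5,interpolation=cv2.INTER_CUBIC))
cv2.imwrite('pics/c3.png',cv2.resize(s[130:390,190:490],None,fx=2.3,fy=2.3,interpolation=cv2.INTER_CUBIC))
```

```text
(no output)
```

View pics/c1.png

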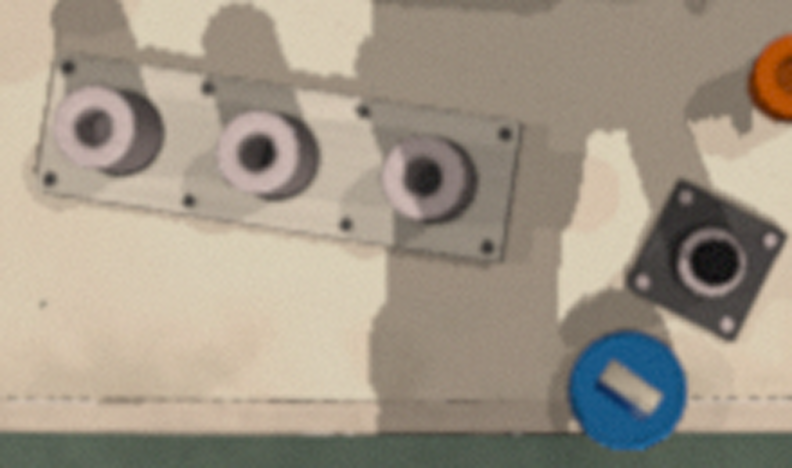

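View pics/c2.png

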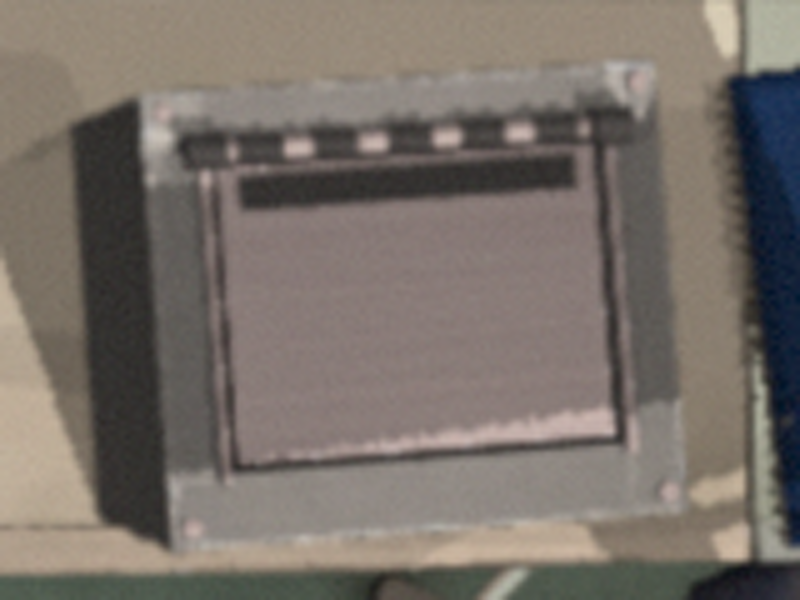

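View pics/c3.png

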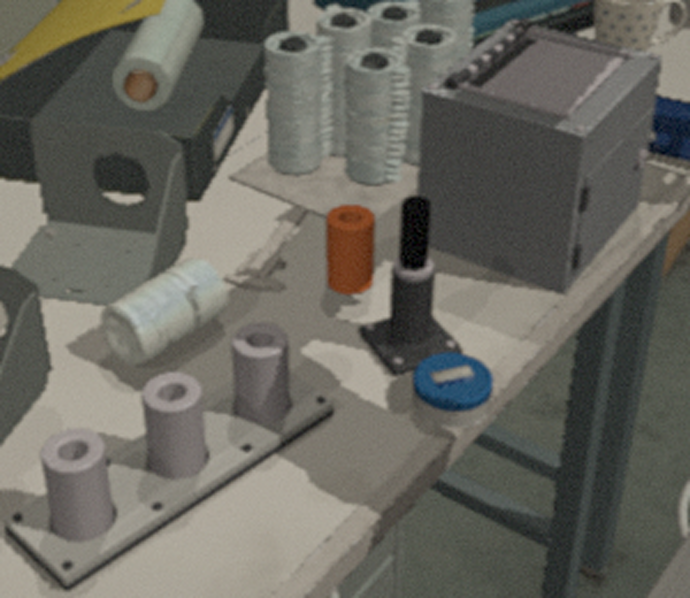

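Run:
```python
from h import *
np.set_printoptions(precision=4,suppress=True)
f=lambda x,y,u0,v0,s:(u0+(x+.5)/s-.5, v0+(y+.5)/s-.5)
for nm,x,y,z in [('L',95,128,.088),('M',258,153,.088),('R',424,177,.088),('bL',94,128,.088),('bM',257,152,.088),('bR',424,176,.088),('pintop',714,261,.160),('flange',711,262,.094),('tin',628,391,.031)]:
    print(nm,atz('top',*f(x,y,150,215,3.6),z)[:2])
c=[atz('top',*f(x,y,400,220,5),.182) for x,y in [(143,97),(655,65),(683,510),(172,548)]]
for p in c: print(p[:2])
print('box',np.mean(c,0)[:2], np.linalg.norm(c[0]-c[1]),np.linalg.norm(c[1]-c[2]))
m=[atz('top',*f(x,y,400,220,5),.182) for x,y in [(222,150),(600,135),(625,440),(232,468)]]
print('mouthc',np.mean(m,0)[:2]);
for p in m: print(p[:2])
h=[atz('top',*f(x,y,150,215,3.6),.016) for x,y in [(68,68),(504,133),(487,247),(49,179)]]
print('rack',np.mean(h,0)[:2])
d=h[0]-h[1]+h[3]-h[2]; print('rackyaw',np.degrees(np.arctan2(-d[0],d[1])))
d=c[0]-c[1]+c[3]-c[2]; print('boxyaw',np.degrees(np.arctan2(-d[0],d[1])))
# scene back-check: depth points of sleeves
d=np.load('pics/top0.npy')
K,k,T=cal('top')
v,u=np.mgrid[215:345,150:370]; P=cv2.undistortPoints(np.stack([u.ravel(),v.ravel()],1).astype(float)[:,None],K,np.array([k,0,0,0,0.]))[:,0]
dd=d[215:345,150:370].ravel(); X=np.c_[P*dd[:,None],dd,np.ones(len(dd))]@np.linalg.inv(T).T
X=X[dd>0]
for nm,c0 in [('L',(.45,.27)),('M',(.44,.17)),('R',(.43,.08))]:
  pass
for zlo,zhi in[(.08,.1),(.14,.17)]:
  q=X[(X[:,2]>zlo)&(X[:,2]<zhi)]
  print(zlo,len(q))
  if len(q):
    im=np.zeros((300,700),np.uint8)
    ij=np.c_[((q[:,0]-.3)*1000).astype(int),((q[:,1]+.2)*1000).astype(int)]
    ok=(ij[:,0]>=0)&(ij[:,0]<300)&(ij[:,1]>=0)&(ij[:,1]<700); q=q[ok]; ij=ij[ok]
    im[ij[:,0],ij[:,1]]=255; im=cv2.dilate(im,np.ones((7,7)))
    n,l=cv2.connectedComponents(im)
    for i in range(1,n):
      g=q[l[ij[:,0],ij[:,1]]==i]
      if len(g)>20: print(len(g),g[:,:3].min(0),g[:,:3].max(0),((g.min(0)+g.max(0))/2)[:2],np.median(g[:,2]))
```

```text
L [0.5325 0.2712]
M [0.518  0.1779]
R [0.5041 0.0842]
bL [0.5325 0.2718]
bM [0.5186 0.1785]
bR [0.5047 0.0842]
pintop [ 0.4568 -0.0749]
flange [ 0.4559 -0.0758]
tin [ 0.3806 -0.0294]
[ 0.5459 -0.2252]
[ 0.5572 -0.4232]
[ 0.3882 -0.431 ]
[ 0.3773 -0.2342]
box [ 0.4671 -0.3284] 0.19829104856629232 0.16915079969473296
mouthc [ 0.4696 -0.3303]
[ 0.5258 -0.2549]
[ 0.5306 -0.4008]
[ 0.4151 -0.4084]
[ 0.4068 -0.2571]
rack [0.5189 0.1796]
rackyaw -8.823909359972868
boxyaw 3.2265513832392894
0.08 1230
140 [ 0.4385 -0.0941  0.0821] [ 0.4748 -0.0576  0.0993] [ 0.4567 -0.0759] 0.09181036782519647
346 [0.4816 0.0624 0.0803] [0.5282 0.1077 0.095 ] [0.5049 0.0851] 0.08679804112734046
338 [0.496  0.1559 0.08  ] [0.5429 0.2017 0.095 ] [0.5195 0.1788] 0.08715329501914104
348 [0.5105 0.2493 0.0801] [0.5578 0.2956 0.0946] [0.5341 0.2725] 0.08733534676561183
58 [ 0.5412 -0.1216  0.08  ] [ 0.5839 -0.1013  0.0857] [ 0.5625 -0.1114] 0.08133005350616429
0.14 152
152 [ 0.4436 -0.0884  0.1469] [ 0.4685 -0.0636  0.1641] [ 0.4561 -0.076 ] 0.15840940759651534
```

Run:
```python
from h import *
s=cv2.imread('pics/scene0.png'); a=cv2.imread('pics/top0.png')
t=np.linspace(0,2*np.pi,40)
def circ(c,r,z): return np.c_[c[0]+r*np.cos(t),c[1]+r*np.sin(t),0*t+z]
by=np.radians(3.2); R=np.array([[np.cos(by),-np.sin(by)],[np.sin(by),np.cos(by)]])
B=np.array([.4675,-.329])
rect=lambda hx,hy:np.c_[(R@np.array([[hx,hy],[hx,-hy],[-hx,-hy],[-hx,hy],[hx,hy]]).T).T+B,np.full(5,.182)]
out=[]
for n,im,(u0,v0,w,h) in(('scene',s,(190,130,290,250)),('top',a,(150,215,220,130)),('top',a,(400,215,160,130))):
    k=800//w if w<290 else 2.6
    cr=cv2.resize(im[v0:v0+h,u0:u0+w],None,fx=k,fy=k,interpolation=cv2.INTER_CUBIC)
    L=[circ(c,.024,.088) for c in((.5332,.272),(.519,.1785),(.505,.0847))]+[circ((.4563,-.0756),.0185,.094),circ((.4563,-.0756),.013,.160),rect(.086,.1),rect(.058,.076)]
    for P in L:
        q=(proj(n,P)-[u0,v0]+.5)*k
        cv2.polylines(cr,[np.round(q).astype(np.int32)],False,(0,255,0),1)
    nm=f'pics/o_{n}{u0}.png'; cv2.imwrite(nm,cr); print(nm,cr.shape)
```

```text
pics/o_scene190.png (650, 754, 3)
pics/o_top150.png (390, 660, 3)
pics/o_top400.png (650, 800, 3)
```

View pics/o_scene190.png

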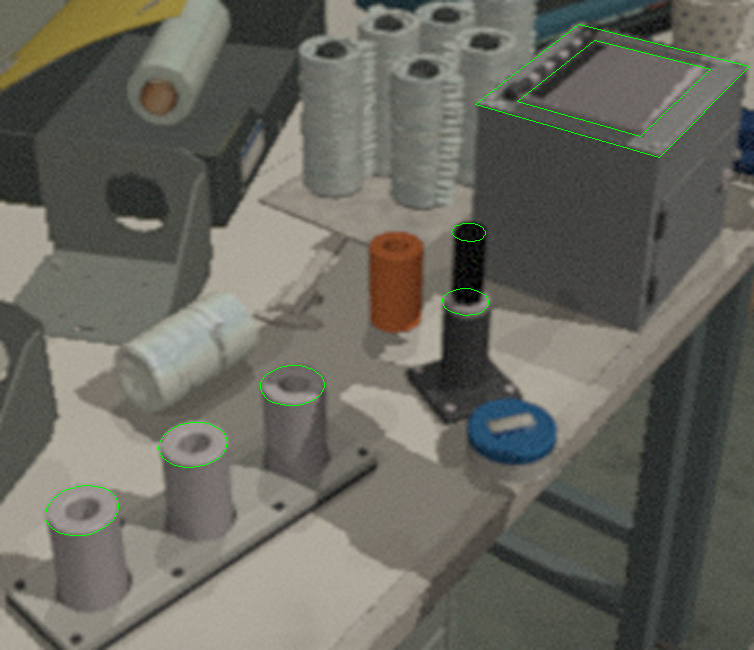

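View pics/o_top150.png

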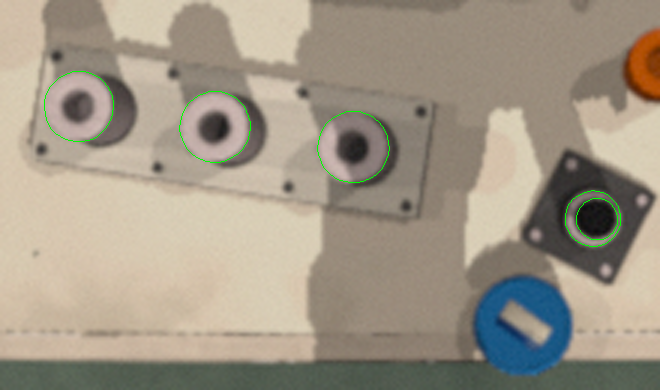

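View pics/o_top400.png

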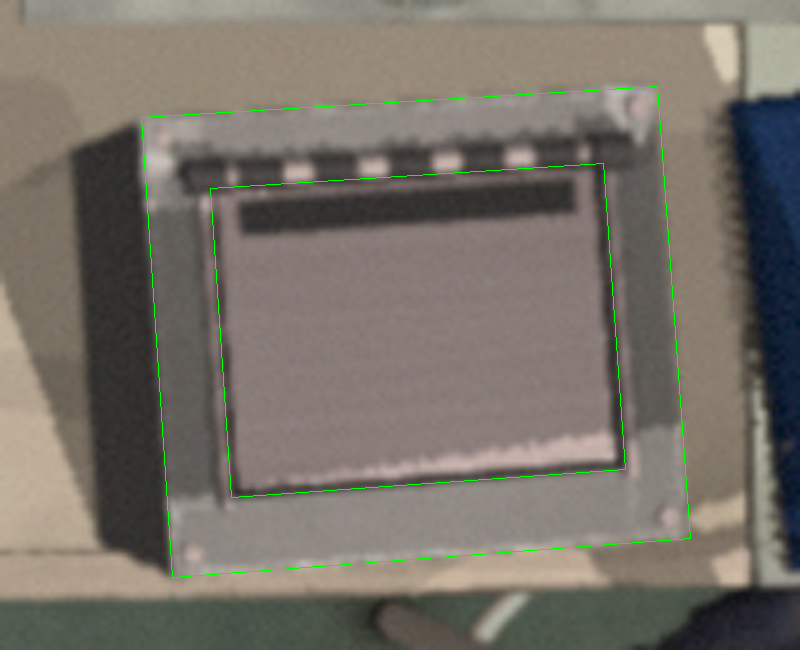

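Both views agree on the layout: the sleeves, pin and box outlines match. Targets are L (.533,.272), M (.519,.1785), R (.505,.085), pin (.456,-.0755) and box centre (.468,-.329) with 3.2° yaw. The orange sleeve is not meant. I'll reach for the pin first.

Emit:
carry_out --pt "0.05 0.06 0 0 -1" --pt "0.1 0.12 0 0 -1" --pt "0.14 0.18 0 0 -1" --pt "0.14 0.18 0 0 -1" --pt "0.16 0.22 0 0 -1" --pt "0.18 0.27 0 0 -1" --pt "0.2 0.32 0 0 -1" --pt "0.22 0.37 0 0 -1" --pt "0.245 0.42 0 0 -1" --pt "0.265 0.47 0 0 -1" --pt "0.285 0.52 0 0 -1" --pt "0.297 0.5545 0 0 -1" --pt "0.297 0.5545 0 0 -1" --pt "0.297 0.5545 -0.03 0 -1" --pt "0.297 0.5545 -0.06 0 -1" --pt "0.297 0.5545 -0.06 0 -1"

```text
time_s: 1.7
tool_pos: [0.4539, -0.0754, 0.3411]
tool_rot: [179.6, 0.2, -75.8]
force: [-1.1, 0.5, -0.0]
grip_width: 0.0868
```

Emit:
carry_out --pt "0 0 -0.02 0 -1" --pt "0 0 -0.04 0 -1" --pt "0 0 -0.047 0 -1" --pt "0 0 -0.047 0 -1"

```text
time_s: 2.1
tool_pos: [0.4557, -0.076, 0.2978]
tool_rot: [179.9, 0.0, -75.9]
force: [0.9, -0.2, 0.9]
grip_width: 0.087
```

Run:
```python
from h import *
print(env.get_obs()['tool_pos'])
s,_=grab('scene','s1')
cv2.imwrite('pics/s1c.png',cv2.resize(s[150:330,290:450,::-1],None,fx=3.3,fy=3.3,interpolation=cv2.INTER_CUBIC))
print(env.get_obs()['tool_pos'],env.get_obs()['force'])
```

```text
[ 0.45565195 -0.0760474   0.29782762]
[ 0.45604502 -0.07603568  0.29856562] [-0.18690995 -0.27674751  0.01501706]
```

View pics/s1c.png

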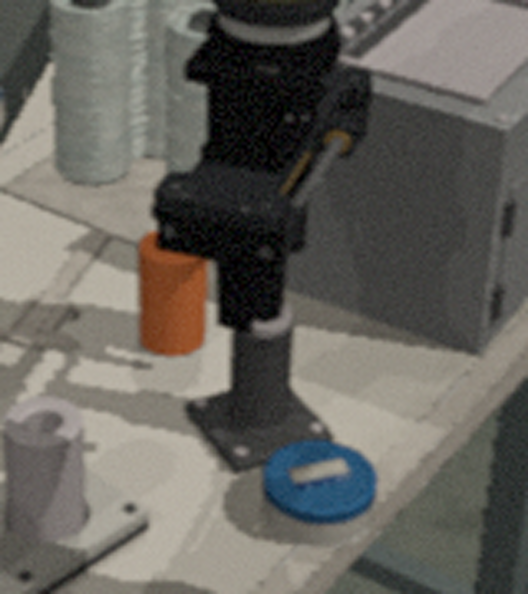

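The fingers straddle the handle just above the flange, at about (250,320) in the crop. Next I grip and lift.

Emit:
carry_out --pt "0 0 0 0 1" --pt "0 0 0 0 1" --pt "0 0 0 0 1" --pt "0 0 0 0 1" --pt "0 0 0 0 1" --pt "0 0 0 0 1" --grip_force 40

```text
time_s: 2.75
tool_pos: [0.4558, -0.0758, 0.2979]
tool_rot: [-180.0, -0.0, -75.9]
force: [-0.0, -0.0, 0.1]
grip_width: 0.0473
```

Emit:
carry_out --pt "0 0 0.015 0 1" --pt "0 0 0.035 0 1" --pt "0 0 0.065 0 1" --pt "0 0 0.095 0 1" --pt "0 0 0.12 0 1" --pt "0 0 0.12 0 1"

```text
time_s: 3.35
tool_pos: [0.4568, -0.0757, 0.4214]
tool_rot: [-179.7, -0.2, -75.9]
force: [0.6, 0.1, -0.6]
grip_width: 0.0028
```

Run:
```python
from h import *
s,_=grab('scene','s2')
print(env.get_obs()['tool_pos'],env.get_obs()['force'])
cv2.imwrite('pics/s2c.png',cv2.resize(s[80:330,240:450,::-1],None,fx=2.4,fy=2.4,interpolation=cv2.INTER_CUBIC))
```

```text
[ 0.45625598 -0.07571494  0.41930312] [-1.10204004  0.2343588  -1.12025758]
```

View pics/s2c.png

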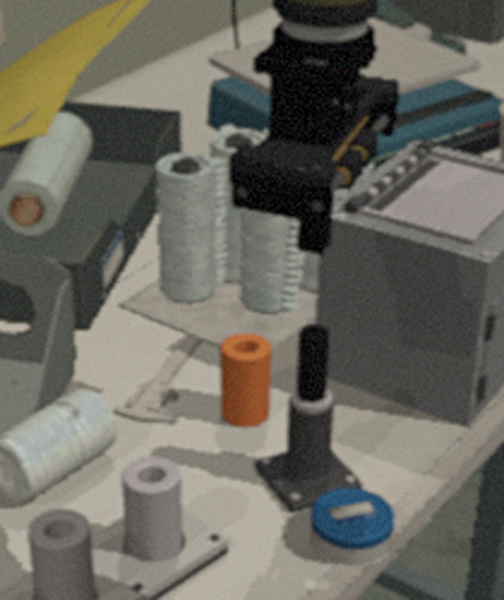

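The lift went too early: the fingers close at only about 65 mm/s. The pin still stands undisturbed at (313,360) in the crop. I'll reopen, go back down and wait longer on the close.

Emit:
carry_out --pt "0 0 0 0 -1" --pt "0 0 0 0 -1" --pt "0 0 0 0 -1" --pt "0 0 0 0 -1" --pt "0 0 0 0 -1" --pt "0 0 0 0 -1" --pt "0 0 0 0 -1" --pt "0 0 0 0 -1" --pt "0 0 0 0 -1" --pt "0 0 0 0 -1" --pt "0 0 0 0 -1" --pt "0 0 0 0 -1"

```text
time_s: 4.6
tool_pos: [0.4558, -0.0758, 0.4178]
tool_rot: [-180.0, -0.0, -75.9]
force: [-0.2, 0.4, 0.3]
grip_width: 0.0848
```

Emit:
carry_out --pt "0 0 -0.04 0 -1" --pt "0 0 -0.08 0 -1" --pt "0 0 -0.11 0 -1" --pt "0 0 -0.12 0 -1" --pt "0 0 -0.12 0 1" --pt "0 0 -0.12 0 1" --pt "0 0 -0.12 0 1" --pt "0 0 -0.12 0 1" --pt "0 0 -0.12 0 1" --pt "0 0 -0.12 0 1" --pt "0 0 -0.12 0 1" --pt "0 0 -0.12 0 1" --pt "0 0 -0.12 0 1" --pt "0 0 -0.12 0 1" --pt "0 0 -0.12 0 1" --pt "0 0 -0.12 0 1" --grip_force 40

```text
time_s: 6.2
tool_pos: [0.4558, -0.076, 0.2978]
tool_rot: [-180.0, -0.0, -75.9]
force: [0.8, -0.0, -0.5]
grip_width: 0.025
```

Emit:
carry_out --pt "0 0 0.02 0 1" --pt "0 0 0.05 0 1" --pt "0 0 0.085 0 1" --pt "0 0 0.115 0 1" --pt "0 0 0.12 0 1" --pt "0.01 0.04 0.12 0 1" --pt "0.02 0.08 0.12 0 1" --pt "0.03 0.12 0.12 0 1" --pt "0.039 0.16 0.12 0 1" --pt "0.048 0.2 0.12 0 1" --pt "0.057 0.24 0.12 0 1" --pt "0.066 0.28 0.12 0 1" --pt "0.072 0.315 0.12 0 1" --pt "0.077 0.34 0.12 0 1" --pt "0.077 0.3475 0.12 0 1" --pt "0.077 0.3475 0.12 0 1" --pt "0.077 0.3475 0.12 0 1"

```text
time_s: 7.9
tool_pos: [0.5328, 0.2704, 0.4169]
tool_rot: [179.9, -0.1, -75.9]
force: [-0.1, -0.7, -1.3]
grip_width: 0.0256
```

Run:
```python
from h import *
s,_=grab('scene','s3')
print(env.get_obs()['tool_pos'],env.get_obs()['force'])
cv2.imwrite('pics/s3c.png',cv2.resize(s[150:400,150:360,::-1],None,fx=2.4,fy=2.4,interpolation=cv2.INTER_CUBIC))
```

```text
[0.53306518 0.26997308 0.41717743] [-0.25865858 -0.41521529 -0.31280777]
```

View pics/s3c.png

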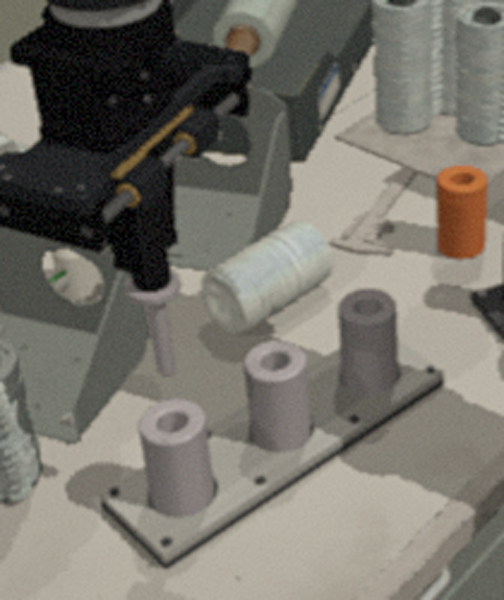

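Run:
```python
from h import *
c=(.5331,.27)
for dz in(0,):
  for P in((*c,.2077),(*c,.1337)): print(((proj('scene',P)[0]-[150,150]+.5)*2.4-.5))
s=cv2.imread('pics/s3.png'); cv2.imwrite('pics/s3d.png',cv2.resize(s[250:340,190:250],None,fx=6.5,fy=6.5,interpolation=cv2.INTER_CUBIC))
for P in((*c,.2077),(*c,.1337),(.5332,.272,.088)): print(((proj('scene',P)[0]-[190,250]+.5)*6.5-.5))
```

```text
[152.79784431 289.54322318]
[165.62553066 372.72387039]
[154.68166167 135.03372943]
[189.4233122  360.31464896]
[203.57834637 493.72114712]
```

View pics/s3d.png

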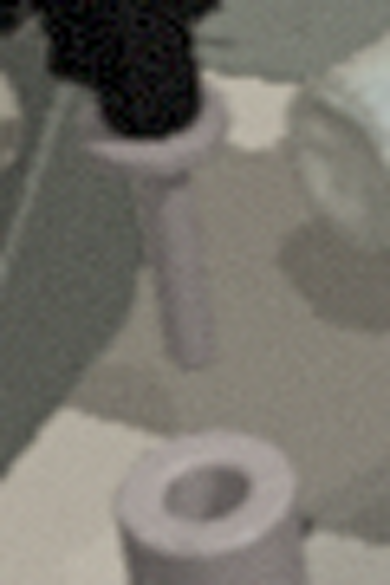

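The pin hangs straight in the gripper, with its tip at (195,362) above the left bore at (208,492). Now I lower it into the bore.

Emit:
carry_out --pt "0 0.0015 -0.02 0 1" --pt "0 0.0015 -0.035 0 1" --pt "0 0.0015 -0.045 0 1" --pt "0 0.0015 -0.055 0 1" --pt "0 0.0015 -0.065 0 1" --pt "0 0.0015 -0.075 0 1" --pt "0 0.0015 -0.085 0 1" --pt "0 0.0015 -0.085 0 1"

```text
time_s: 8.75
tool_pos: [0.5324, 0.2728, 0.3311]
tool_rot: [179.8, -0.0, -75.8]
force: [0.1, -0.6, -1.4]
grip_width: 0.0255
```

Emit:
carry_out --pt "0 0 -0.004 0 1" --pt "0 0 -0.007 0 1" --pt "0 0 -0.01 0 1" --pt "0 0 -0.012 0 1" --pt "0 0 -0.012 0 1"

```text
time_s: 9.25
tool_pos: [0.5331, 0.2738, 0.3237]
tool_rot: [-179.9, -0.0, -75.9]
force: [-2.4, -2.0, 11.5]
grip_width: 0.0252
```

Emit:
carry_out --pt "0 0 -0.002 0 1" --pt "0 0 -0.004 0 1" --pt "0 0 -0.004 0 1" --pt "0 0 -0.004 0 1"

```text
time_s: 9.65
tool_pos: [0.5343, 0.2744, 0.3233]
tool_rot: [-179.5, -0.1, -75.9]
force: [-3.5, -3.3, 26.9]
grip_width: 0.025
```

The pin stopped 26 mm short with 27 N of reaction, so the left sleeve is blind. I go on to the middle one.

Emit:
carry_out --pt "0 0 0.01 0 1" --pt "0 0 0.03 0 1" --pt "0 0 0.06 0 1" --pt "0 0 0.085 0 1" --pt "0 0 0.09 0 1" --pt "-0.004 -0.03 0.09 0 1" --pt "-0.009 -0.06 0.09 0 1" --pt "-0.013 -0.085 0.09 0 1" --pt "-0.014 -0.0945 0.09 0 1" --pt "-0.014 -0.0945 0.09 0 1" --pt "-0.014 -0.0945 0.085 0 1" --pt "-0.014 -0.0945 0.07 0 1"

```text
time_s: 10.85
tool_pos: [0.5189, 0.1807, 0.3872]
tool_rot: [-179.8, 0.1, -75.7]
force: [1.0, -0.1, -1.3]
grip_width: 0.0251
```

Run:
```python
from h import *
s,_=grab('scene','s4')
o=env.get_obs();p=o['tool_pos'];print(p,o['force'])
cv2.imwrite('pics/s4d.png',cv2.resize(s[230:330,225:300,::-1],None,fx=6,fy=6,interpolation=cv2.INTER_CUBIC))
for P in((p[0],p[1],p[2]-.2837),(.519,.1785,.088)): print(((proj('scene',P)[0]-[225,230]+.5)*6-.5))
```

```text
[0.51792403 0.17988248 0.38354891] [-0.67672336 -0.70861608 -3.68778743]
[230.67544613 397.95871685]
[233.90899934 423.86579265]
```

View pics/s4d.png

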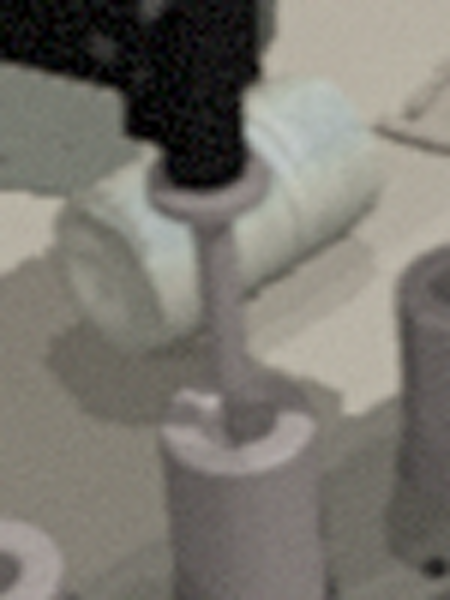

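Run:
```python
from h import *
s=cv2.imread('pics/s4.png')
c=s[285:310,245:285]; c=cv2.resize(c,None,fx=18,fy=18,interpolation=cv2.INTER_CUBIC)
c=np.clip((c.astype(float)-50)*1.7,0,255).astype(np.uint8)
p=(.5179,.1799,.3836)
t=np.linspace(0,6.28,50)
for col,C,r,z in(((0,255,0),p[:2],.0065,.0999),((0,0,255),(.519,.1785),.011,.088),((255,0,0),(.519,.1785),.024,.088)):
  P=np.c_[C[0]+r*np.cos(t),C[1]+r*np.sin(t),0*t+z]; q=(proj('scene',P)-[245,285]+.5)*18; cv2.polylines(c,[q.astype(np.int32)],False,col,1)
cv2.imwrite('pics/s4e.png',c)
print([((proj('scene',P)[0]-[225,230]+.5)*6-.5) for P in((*p[:2],p[2]-.2097),)])
```

```text
[array([212.54033959, 203.22957764])]
```

View pics/s4e.png

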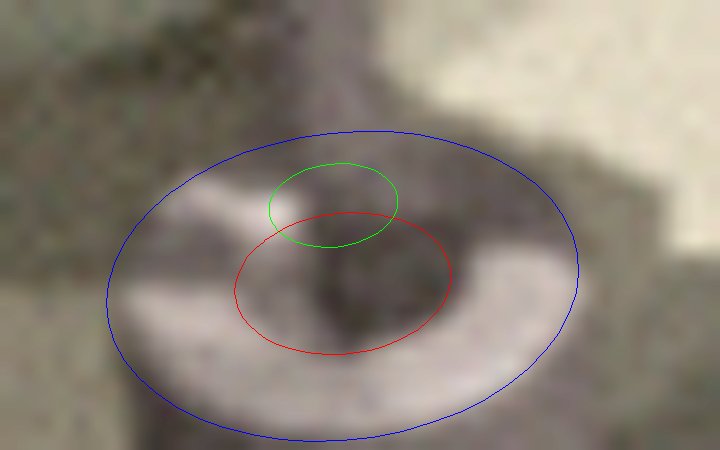

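The tip is aligned over the middle bore (overlay centres about 340,205 and 343,283), so I descend.

Emit:
carry_out --pt "0 0 -0.01 0 1" --pt "0 0 -0.02 0 1" --pt "0 0 -0.03 0 1" --pt "0 0 -0.04 0 1" --pt "0 0 -0.05 0 1" --pt "0 0 -0.056 0 1" --pt "0 0 -0.056 0 1"

```text
time_s: 11.6
tool_pos: [0.5187, 0.1784, 0.3298]
tool_rot: [179.9, 0.0, -75.9]
force: [0.2, 0.1, -1.5]
grip_width: 0.0253
```

Emit:
carry_out --pt "0 0 -0.004 0 1" --pt "0 0 -0.008 0 1" --pt "0 0 -0.012 0 1" --pt "0 0 -0.012 0 1"

```text
time_s: 12.0
tool_pos: [0.5186, 0.1785, 0.3182]
tool_rot: [180.0, -0.0, -75.9]
force: [-0.5, 0.0, -0.9]
grip_width: 0.0254
```

Emit:
carry_out --pt "0 0 -0.008 0 1" --pt "0 0 -0.014 0 1" --pt "0 0 -0.018 0 1" --pt "0 0 -0.02 0 1" --pt "0 0 -0.022 0 1" --pt "0 0 -0.024 0 1" --pt "0 0 -0.024 0 1"

```text
time_s: 12.7
tool_pos: [0.5196, 0.1794, 0.298]
tool_rot: [-179.9, -0.1, -75.9]
force: [-4.4, -2.5, 16.4]
grip_width: 0.0252
```

The middle sleeve is drilled through: the flange landed at z .298 with 16 N of reaction. Now the right one.

Emit:
carry_out --pt "0 0 0.02 0 1" --pt "0 0 0.05 0 1" --pt "0 0 0.085 0 1" --pt "0 0 0.112 0 1" --pt "0 0 0.112 0 1" --pt "-0.004 -0.03 0.112 0 1" --pt "-0.009 -0.06 0.112 0 1" --pt "-0.013 -0.085 0.112 0 1" --pt "-0.014 -0.0935 0.112 0 1" --pt "-0.014 -0.0935 0.112 0 1" --pt "-0.014 -0.0935 0.112 0 1" --pt "-0.014 -0.0935 0.1 0 1" --pt "-0.014 -0.0935 0.085 0 1" --pt "-0.014 -0.0935 0.075 0 1" --pt "-0.014 -0.0935 0.065 0 1" --pt "-0.014 -0.0935 0.055 0 1" --pt "-0.014 -0.0935 0.045 0 1" --pt "-0.014 -0.0935 0.036 0 1" --pt "-0.014 -0.0935 0.036 0 1"

```text
time_s: 14.6
tool_pos: [0.5044, 0.0849, 0.3294]
tool_rot: [179.9, 0.0, -75.9]
force: [-0.7, 0.1, -1.7]
grip_width: 0.0252
```

Emit:
carry_out --pt "0 0 -0.004 0 1" --pt "0 0 -0.008 0 1" --pt "0 0 -0.012 0 1" --pt "0 0 -0.012 0 1"

```text
time_s: 15.0
tool_pos: [0.5046, 0.0851, 0.3183]
tool_rot: [180.0, 0.0, -75.9]
force: [0.3, -1.2, -2.2]
grip_width: 0.0255
```

Emit:
carry_out --pt "0 0 -0.008 0 1" --pt "0 0 -0.014 0 1" --pt "0 0 -0.018 0 1" --pt "0 0 -0.02 0 1" --pt "0 0 -0.022 0 1" --pt "0 0 -0.024 0 1" --pt "0 0 -0.024 0 1"

```text
time_s: 15.7
tool_pos: [0.5058, 0.0859, 0.298]
tool_rot: [-179.9, -0.1, -75.9]
force: [-5.8, -1.4, 18.2]
grip_width: 0.025
```

The right sleeve is through as well. The pin goes back to its holder.

Emit:
carry_out --pt "0 0 0.02 0 1" --pt "0 0 0.05 0 1" --pt "0 0 0.085 0 1" --pt "0 0 0.115 0 1" --pt "0 0 0.115 0 1" --pt "-0.01 -0.033 0.115 0 1" --pt "-0.02 -0.066 0.115 0 1" --pt "-0.03 -0.099 0.115 0 1" --pt "-0.04 -0.132 0.115 0 1" --pt "-0.048 -0.155 0.115 0 1" --pt "-0.049 -0.161 0.115 0 1" --pt "-0.049 -0.161 0.115 0 1" --pt "-0.049 -0.161 0.115 0 1" --pt "-0.049 -0.161 0.095 0 1" --pt "-0.049 -0.161 0.085 0 1" --pt "-0.049 -0.161 0.075 0 1" --pt "-0.049 -0.161 0.065 0 1" --pt "-0.049 -0.161 0.055 0 1" --pt "-0.049 -0.161 0.045 0 1" --pt "-0.049 -0.161 0.035 0 1"

```text
time_s: 17.7
tool_pos: [0.4558, -0.0758, 0.329]
tool_rot: [-180.0, -0.0, -75.9]
force: [0.4, 0.0, -1.5]
grip_width: 0.0251
```

Emit:
carry_out --pt "0 0 -0.01 0 1" --pt "0 0 -0.02 0 1" --pt "0 0 -0.026 0 1" --pt "0 0 -0.03 0 1" --pt "0 0 -0.032 0 1" --pt "0 0 -0.032 0 1"

```text
time_s: 18.3
tool_pos: [0.456, -0.0758, 0.2981]
tool_rot: [-180.0, -0.0, -75.9]
force: [0.6, -0.4, -1.9]
grip_width: 0.0256
```

Hung. I open and check before lifting.

Emit:
carry_out --pt "0 0 0 0 -1" --pt "0 0 0 0 -1" --pt "0 0 0 0 -1" --pt "0 0 0 0 -1" --pt "0 0 0 0 -1" --pt "0 0 0 0 -1" --pt "0 0 0 0 -1" --pt "0 0 0 0 -1" --pt "0 0 0 0 -1"

```text
time_s: 19.2
tool_pos: [0.4558, -0.0758, 0.2978]
tool_rot: [180.0, -0.0, -75.9]
force: [0.0, -0.2, 0.5]
grip_width: 0.0848
```

Emit:
carry_out --pt "0 0 0.03 0 -1" --pt "0 0 0.07 0 -1" --pt "0 0 0.09 0 -1"

```text
time_s: 19.5
tool_pos: [0.4564, -0.0756, 0.3907]
tool_rot: [-179.8, -0.1, -75.8]
force: [1.2, -0.5, -0.6]
grip_width: 0.0869
```

Run:
```python
from h import *
s,_=grab('scene','s5')
o=env.get_obs();p=o['tool_pos'];print(p,o['force'],o['grip_width'],o['qpos'])
cv2.imwrite('pics/s5d.png',cv2.resize(s[150:400,190:450,::-1],None,fx=2.4,fy=2.4,interpolation=cv2.INTER_CUBIC))
```

```text
[ 0.45722578 -0.07565731  0.39307153] [ 1.42521326 -0.82354061  2.04656447] 0.08695620297847101 [ 48.70776335  -3.59299074 -40.5663565  108.26011524  -2.32200045
  74.05269539 -67.0290795 ]
```

View pics/s5d.png

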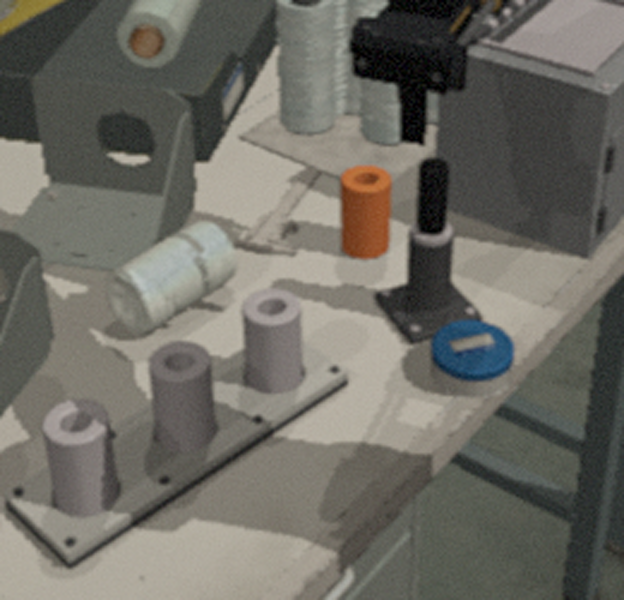

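The pin hangs upright in the holder at (432,205), and all sleeves stand. Next I grasp the blind left sleeve at its bench position (.533,.2725).

Emit:
carry_out --pt "0.01 0.04 0 0 -1" --pt "0.02 0.085 0 0 -1" --pt "0.03 0.13 0 0 -1" --pt "0.04 0.175 0 0 -1" --pt "0.05 0.22 0 0 -1" --pt "0.06 0.265 0 0 -1" --pt "0.07 0.31 0 0 -1" --pt "0.077 0.34 0 0 -1" --pt "0.077 0.348 0 0 -1" --pt "0.077 0.348 -0.02 0 -1" --pt "0.077 0.348 -0.055 0 -1" --pt "0.077 0.348 -0.085 0 -1" --pt "0.077 0.348 -0.085 0 -1"

```text
time_s: 20.85
tool_pos: [0.5316, 0.2697, 0.2983]
tool_rot: [179.5, -0.1, -75.9]
force: [0.3, -0.0, 0.4]
grip_width: 0.0869
```

Run:
```python
from h import *
s,_=grab('scene','s6')
o=env.get_obs();p=o['tool_pos'];print(p,o['force'],o['grip_width'],o['qpos'])
cv2.imwrite('pics/s6d.png',cv2.resize(s[200:400,150:350,::-1],None,fx=2.9,fy=2.9,interpolation=cv2.INTER_CUBIC))
```

```text
[0.53235696 0.2706409  0.30099987] [-0.82097233  0.44077981  1.08574183] 0.08707906284268332 [  13.6556106    25.16577379  -53.8094177    96.65354666   21.45583416
   69.50768698 -121.23580892]
```

View pics/s6d.png

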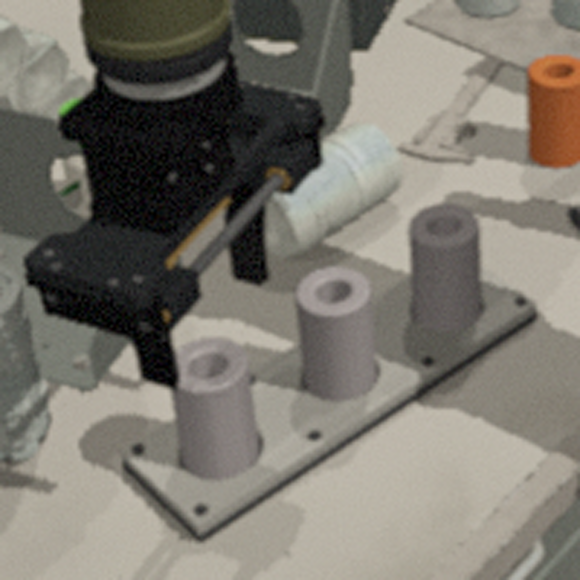

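The fingers straddle the left sleeve at (150,350) and (250,260), clear of its neighbour. I descend and close.

Emit:
carry_out --pt "0 0 -0.02 0 -1" --pt "0 0 -0.04 0 -1" --pt "0 0 -0.055 0 -1" --pt "0 0 -0.063 0 -1" --pt "0 0 -0.063 0 -1" --pt "0 0 -0.063 0 -1"

```text
time_s: 21.5
tool_pos: [0.5331, 0.2724, 0.2407]
tool_rot: [-179.9, 0.0, -75.9]
force: [-0.4, -0.1, 0.5]
grip_width: 0.0869
```

Emit:
carry_out --pt "0 0 0 0 1" --pt "0 0 0 0 1" --pt "0 0 0 0 1" --pt "0 0 0 0 1" --pt "0 0 0 0 1" --pt "0 0 0 0 1" --pt "0 0 0 0 1" --pt "0 0 0 0 1" --pt "0 0 0 0 1" --grip_force 55

```text
time_s: 22.4
tool_pos: [0.533, 0.2716, 0.2399]
tool_rot: [180.0, -0.1, -75.9]
force: [-0.2, -2.9, 3.0]
grip_width: 0.0466
```

Emit:
carry_out --pt "0 0 0.01 0 1" --pt "0 0 0.025 0 1" --pt "0 0 0.05 0 1" --pt "0 0 0.08 0 1" --pt "0 0 0.12 0 1" --pt "0 0 0.16 0 1" --pt "0 0 0.195 0 1" --pt "0 0 0.22 0 1" --pt "0 0 0.22 0 1"

```text
time_s: 23.3
tool_pos: [0.5325, 0.2738, 0.4643]
tool_rot: [-179.6, 0.1, -75.8]
force: [1.2, 0.6, -6.5]
grip_width: 0.0462
```

Run:
```python
from h import *
s,_=grab('scene','s7')
o=env.get_obs();p=o['tool_pos'];print(p,o['force'],o['grip_width'],o['qpos'])
cv2.imwrite('pics/s7d.png',cv2.resize(s[100:400,150:450,::-1],None,fx=2,fy=2,interpolation=cv2.INTER_CUBIC))
```

```text
[0.53228993 0.27320684 0.46136802] [-0.41584275  0.15213204 -7.31670894] 0.04647278084210938 [  15.84275899   18.74454461  -57.19230535   84.43177556   15.75593148
   85.14212741 -117.01777308]
```

View pics/s7d.png

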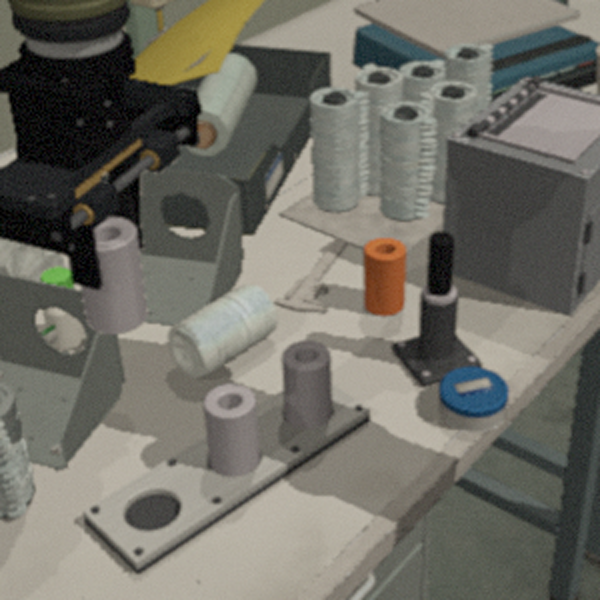

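The sleeve is held upright at (115,275), weight 7.3 N, and the nest is empty. I carry it over the box.

Emit:
carry_out --pt "-0.004 -0.025 0 0 1" --pt "-0.01 -0.065 0 0 1" --pt "-0.016 -0.105 0 0 1" --pt "-0.022 -0.145 0 0 1" --pt "-0.028 -0.19 0 0 1" --pt "-0.034 -0.235 0 0 1" --pt "-0.041 -0.28 0 -1 1" --pt "-0.048 -0.325 0 -3 1" --pt "-0.055 -0.37 0 -5 1" --pt "-0.062 -0.415 0 -7 1" --pt "-0.069 -0.46 0 -9 1" --pt "-0.076 -0.505 0 -11 1" --pt "-0.083 -0.55 0 -11 1" --pt "-0.087 -0.58 0 -11 1" --pt "-0.0895 -0.6 0 -11 1" --pt "-0.0895 -0.6025 0 -11 1" --pt "-0.0895 -0.6025 0 -11 1" --pt "-0.0895 -0.6025 0 -11 1"

```text
time_s: 25.15
tool_pos: [0.4442, -0.3281, 0.4593]
tool_rot: [180.0, 0.1, -86.7]
force: [0.1, 0.6, -6.2]
grip_width: 0.0463
```

Run:
```python
from h import *
s,_=grab('scene','s8'); t,_=grab('top','t8')
o=env.get_obs();p=o['tool_pos'];print(p,o['force'],o['grip_width'],o['qpos'])
a=cv2.resize(s[50:290,290:530,::-1],None,fx=1.65,fy=1.65,interpolation=cv2.INTER_CUBIC)
b=cv2.resize(t[180:380,380:580,::-1],None,fx=1.98,fy=1.98,interpolation=cv2.INTER_CUBIC)
cv2.imwrite('pics/s8d.png',np.hstack([a,b]))
```

```text
[ 0.44409015 -0.32831348  0.45982   ] [ 0.56218591 -0.75492656 -6.54273302] 0.04631874939181903 [ 63.23087177   7.17052262 -32.21581311  91.40202069   3.83102185
  82.54661326 -55.956999  ]
```

View pics/s8d.png

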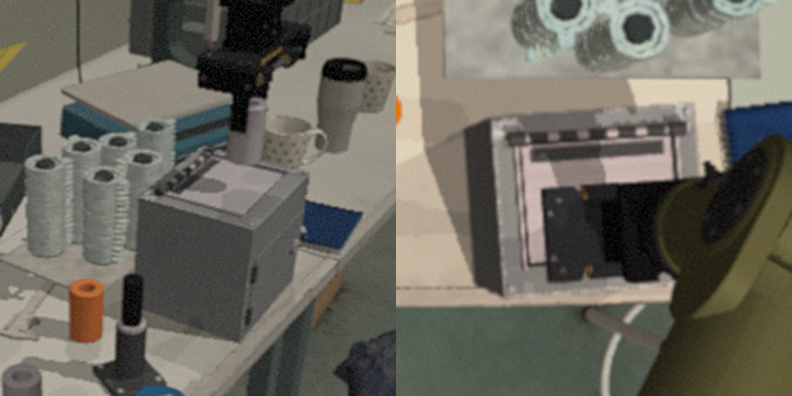

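The sleeve is over the near part of the flap. I push it down through.

Emit:
carry_out --pt "0 0 -0.02 0 1" --pt "0 0 -0.035 0 1" --pt "0 0 -0.045 0 1" --pt "0 0 -0.055 0 1" --pt "0 0 -0.065 0 1" --pt "0 0 -0.075 0 1" --pt "0 0 -0.085 0 1" --pt "0 0 -0.1 0 1" --pt "0 0 -0.1 0 1"

```text
time_s: 26.15
tool_pos: [0.4421, -0.3302, 0.3569]
tool_rot: [179.7, 0.2, -86.9]
force: [-2.6, -0.3, -6.6]
grip_width: 0.0466
```

Emit:
carry_out --pt "0 0 -0.015 0 1" --pt "0 0 -0.03 0 1" --pt "0 0 -0.045 0 1" --pt "0 0 -0.056 0 1" --pt "0 0 -0.056 0 1" --pt "0 0 -0.056 0 1"

```text
time_s: 26.75
tool_pos: [0.4422, -0.3302, 0.3024]
tool_rot: [179.8, 0.1, -86.9]
force: [-4.0, 0.6, -8.3]
grip_width: 0.0462
```

Run:
```python
from h import *
s,_=grab('scene','s9')
o=env.get_obs();p=o['tool_pos'];print(p,o['force'],o['grip_width'],o['qpos'])
cv2.imwrite('pics/s9d.png',cv2.resize(s[50:290,330:530,::-1],None,fx=2.5,fy=2.5,interpolation=cv2.INTER_CUBIC))
```

```text
[ 0.44261145 -0.33021993  0.30304447] [-2.72314505  0.68962278 -8.16466242] 0.0467527554835435 [ 62.17740601  13.33843594 -31.73526066 103.42802099   7.67104264
  65.52346998 -58.94500203]
```

View pics/s9d.png

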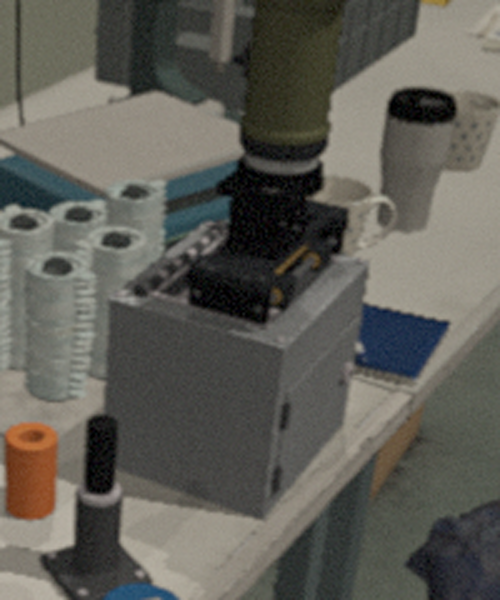

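Emit:
carry_out --pt "0 0 0 0 -1" --pt "0 0 0 0 -1" --pt "0 0 0 0 -1" --pt "0 0 0 0 -1" --pt "0 0 0 0 -1" --pt "0 0 0 0 -1" --pt "0 0 0 0 -1" --pt "0 0 0 0 -1" --pt "0 0 0 0 -1" --pt "0 0 0 0 -1"

```text
time_s: 27.8
tool_pos: [0.4433, -0.3303, 0.3037]
tool_rot: [180.0, -0.0, -86.9]
force: [-0.8, -1.1, 1.7]
grip_width: 0.0874
```

Released: the sleeve's weight is off and only the flap's spring force remains on the fingers. I rise slowly so the flap follows them.

Emit:
carry_out --pt "0 0 0.004 0 -1" --pt "0 0 0.009 0 -1" --pt "0 0 0.014 0 -1" --pt "0 0 0.019 0 -1" --pt "0 0 0.024 0 -1" --pt "0 0 0.029 0 -1" --pt "0 0 0.034 0 -1" --pt "0 0 0.039 0 -1" --pt "0 0 0.043 0 -1" --pt "0 0 0.047 0 -1" --pt "0 0 0.05 0 -1" --pt "0 0 0.053 0 -1" --pt "0 0 0.056 0 -1" --pt "0 0 0.059 0 -1" --pt "0 0 0.062 0 -1" --pt "0 0 0.065 0 -1" --pt "0 0 0.068 0 -1" --pt "0 0 0.071 0 -1" --pt "0 0 0.074 0 -1" --pt "0 0 0.077 0 -1"

```text
time_s: 29.8
tool_pos: [0.4433, -0.3303, 0.381]
tool_rot: [180.0, -0.0, -86.9]
force: [0.4, -0.2, -0.1]
grip_width: 0.0871
```

Emit:
carry_out --pt "0 0 0.01 0 -1" --pt "0 0 0.04 0 -1" --pt "0 0 0.08 0 -1" --pt "0 0 0.1 0 -1" --pt "-0.02 -0.04 0.1 0 -1" --pt "-0.04 -0.08 0.1 0 -1" --pt "-0.06 -0.12 0.1 0 -1" --pt "-0.08 -0.16 0.1 0 -1" --pt "-0.1 -0.2 0.1 0 -1" --pt "-0.1 -0.2 0.1 0 -1"

```text
time_s: 30.8
tool_pos: [0.3372, -0.5368, 0.4799]
tool_rot: [179.8, -0.1, -87.5]
force: [-0.6, 0.6, 0.1]
grip_width: 0.0874
```

Run:
```python
from h import *
s,_=grab('scene','sA'); t,d=grab('top','tA')
o=env.get_obs();p=o['tool_pos'];print(o['time_s'],p,o['force'],o['grip_width'],o['qpos'])
cv2.imwrite('pics/sAd.png',cv2.resize(s[100:400,190:490,::-1],None,fx=2,fy=2,interpolation=cv2.INTER_CUBIC))
cv2.imwrite('pics/tAd.png',cv2.resize(t[180:350,150:580,::-1],None,fx=1.8,fy=1.8,interpolation=cv2.INTER_CUBIC))
for u,v in((450,300),(480,300),(515,300),(480,265)): print(atd('top',u,v,d[v,u]))
```

```text
30.9 [ 0.34227647 -0.53140223  0.48070343] [ 0.35154216  0.20593796 -0.68022441] 0.08713622159379346 [ 73.68716976  16.45243206 -24.05391353  78.25231155   6.59940747
  86.70937497 -36.89127798]
[ 0.43127972 -0.26565388  0.17837058]
[ 0.43073448 -0.32170639  0.18362602]
[ 0.42963659 -0.39100658  0.17825002]
[ 0.4965683  -0.32467981  0.17589438]
```

View pics/sAd.png

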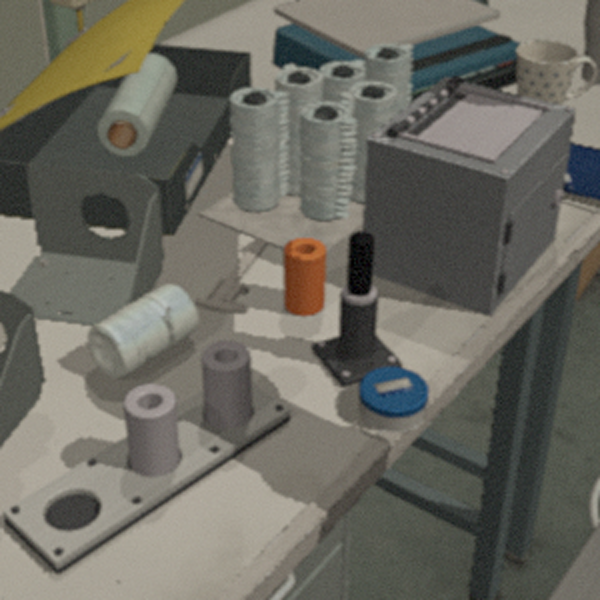

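View pics/tAd.png

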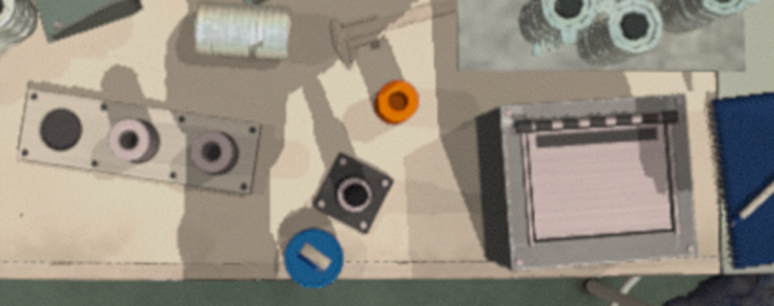

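Flap points read z ≈ .178, level with the frame, so it is closed. The pin hangs at (353,192), two sleeves stand in the rack at (130,140) and (213,152), and the tin is unmoved. I let the arm settle, then hand in.

Emit:
carry_out --pt "0 0 0 0 -1" --pt "0 0 0 0 -1" --pt "0 0 0 0 -1" --pt "0 0 0 0 -1"

```text
time_s: 31.3
tool_pos: [0.3439, -0.5295, 0.4811]
tool_rot: [-180.0, -0.0, -86.8]
force: [-0.2, 0.5, 0.3]
grip_width: 0.0871
```

```bash
python3 -c "
from cell import env
print(env.sign_off()); print(env.get_obs()['time_s'])"
```

```text
the job is handed in; nothing more can be done
None
the job is handed in; nothing more can be done
```

I probed all three sleeves from left to right, rejected the blind one and handed the job in at about 31 s. The hand-in gave no verdict.

- **Probing:** the left sleeve is blind: the pin stopped 26 mm short with 27 N of reaction. In the middle and right sleeves the flange came home on top, so both are drilled through.
- **Rejecting:** I hung the pin back in its holder, pushed the left sleeve down through the flap and let it go inside. I then raised the open fingers at about 0.03–0.05 m/s so the flap followed them shut.
- **Last pictures:** the flap is level with the box top. The pin hangs upright in its holder, and the two good sleeves stand in their nests. The tin, caliper and orange sleeve look unmoved by eye. The arm is clear of everything, with about zero force.
- **What went wrong:** my first lift of the pin came before the fingers had closed. They closed on air, the pin did not move, and I repeated the grasp.
- **Not checked directly:** the sleeve inside the box could not be seen. I inferred its release from the 7 N weight going off the gripper. The flap's closing speed was not measured either.

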